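# Tighten the rewinder's rod clamp with a hex driver key

## Robot

A 6-joint arm with a two-finger parallel gripper is mounted at the origin on the work surface. World frame = base frame: x ahead of the robot, y to its left, z up, the work surface at z = 0. Lengths are in m, angles in rad, forces in N, time in s.
With the tool pointing down it reaches from about 0.25 to 0.8 m from the base axis. Payload 8.5 kg.
Tool frame: the origin (TCP) lies on the centre line of the jaws, within the pads' length; the fingertips stand 25 mm ahead of it and the grasp point (between the pads) lies 6 mm ahead of it (ctrl.nose_length is the distance from the TCP to the fingertips, in m); z points along the fingers, y is the line along which they close (so a half turn about z gives the same grasp; the last joint's range is limited). The gripper opens to 85 mm and grips with 20 to 120 N. Pads are 22 mm wide; open, the fingers measure 114 mm over their backs; the gripper's body (76 mm by 85 mm) begins 54 mm behind the grasp point. The pads swing forward as they close: fully open they stand 13 mm farther back than shut.
Start: joints at [1.221, 0.238, -0.013, 1.319, 0, 1.571], TCP at [0.18, 0.493, 0.256] pointing down, gripper open.
Joint ranges: [-2.66, 2.66], [-1.03, 1.9], [-1.14, 1.46], [-1.82, 2.27], [-1.45, 1.34], [-3.14, 3.14]. Speed limits (rad/s): [2.22, 2.22, 2.79, 3.14, 3.14, 3.14].

## Interface

Orientations are given as a unit quaternion [x, y, z, w].
In Python, from station import ctrl, hand, inverse_kinematics, sensors, get_image, get_calibration gives the robot as it stands. Calls block until the motion is done:
- ctrl.goto(position, orientation): joint-space move of the TCP to a pose.
- ctrl.servo_line(position, orientation=None, max_speed=0.15, until_force=None): straight line of the TCP; orientation=None keeps the orientation; max_speed is the mean speed in m/s. With until_force (N) it stops when the force on the tool has changed by that much, and returns True; else False.
- ctrl.move_j(angles): joint-space move.
- hand.release() and hand.close_gripper(): open the fingers fully, or close them until they stop; the grip force is fixed at half the most.
- ctrl.dwell(seconds).
- inverse_kinematics(position, orientation): joint angles nearest the present ones, or None.
- sensors.sense(): the state.
- get_image(name): name is "side" or "top"; returns (picture, depth): 384x512x3 uint8, blue, green, red; 384x512 float32, m along the optical axis (not along the pixel's ray), 0 where there is no reading.
- get_calibration(name): a dict with "mtx" (3x3 intrinsics, pixels), "world_from_camera" (4x4, takes a point from camera to world coordinates). Camera axes: x right, y down, z forward; pixel columns grow to the right and rows downward; lengths in m; the calibration is good to about 2 mm. A picture is of the moment at which its call begins. get_calibration takes no time and is no camera call.
A pose or a line that the arm cannot do raises ctrl.PlanningError and nothing moves.
- ctrl.job_done(): hands the job in; it is judged then, once.
The state is a dict: "t": time; "qpos": joint angles; "dq": joint speeds; "tau": joint torques, N m; "eef_pos": TCP position; "tcp_rot": TCP orientation; "contact_force": force on the tool from outside, world axes, zero at the start; "torque": the same for the moment, N m; "opening": finger opening in m; "finger_force": force on a finger pad.
Only numpy, scipy, OpenCV 4.12 (cv2) and the standard library are available. Lean on these libraries where they do the work, as an engineer would, in place of code of your own. Each camera call takes 0.05 s, during which the arm holds its last target. There are 200 camera calls.

## Task

The bench label rewinder is loose on its guide rod. Take the 14 mm hex driver key (the one with the yellow grip) from the blue stand, feel for the socket of the recessed clamp screw with it and push it fully home, turn the screw clockwise until it comes up tight, then lower the key back into its own hole of the stand, upright and all the way down, without dropping it. Do not disturb the other two keys, the label roll or the cleaner bottle.

Things in the scene. Friction and masses are not known exactly. Their poses are not given: they have to be found in the camera images.
- rewinder: Fixed label rewinder on a guide rod. Origin on the bench (z = 0) exactly under the vertical axis of the clamp screw; y axis along the rod. Rod clamp: x -25 to +85 mm, y -32 to +32 mm, grey lower half, bright aluminium cap. Dark motor housing (top 237 mm) and 210 mm flange with wound roll begin at y = +155 mm; the rod's end foot (60 mm high) reaches to y = -75 mm.
- cap_top (a point): Centre of the mouth of the round counterbore, 28 mm across, in the top face of the clamp's cap (about 80 mm above the bench). 14 mm down in it lies the top of the clamp screw's head.
- socket_mouth (a point): On the screw's axis, in the plane of the top of the screw head, 14 mm below cap_top. M16 socket head, 24 mm across; its hexagon socket for a 14 mm key is 14.3 mm across flats, 12 mm deep. Which way the hexagon points at the start is not known; it differs each time. The point sinks about 1 mm as the screw is tightened.
- socket_floor (a point): On the screw's axis at the bottom of the hexagon, 12 mm below socket_mouth: where the tip of a fully seated key is. The screw tightens clockwise seen from above, dragging with about 0.05 N m; it needs 165 to 255 degrees, then comes up solid against a stop. 0.2 N m at the key shows that it is tight; above about 0.35 N m the key rides over in the socket (it does no harm).
- clamp_cap (a joint): Gap of the clamp in metres, how far its cap stands above the closed position: 0 when the screw is tight, about 0.9 to 1.4 mm at the start; the screw closes it by 2 mm per turn.
- stand: Fixed blue sheet-metal key stand, 90 x 225 mm foot, top plate 60 x 205 mm, upper face 130 mm above the bench, open underneath. Origin on the bench under its middle; the row of holes runs along its y axis.
- hole0 (a point): Centre of the round 24 mm hole at stand y = -70 mm, on the top face of the plate (130 mm above the bench).
- hole1 (a point): Centre of the round 24 mm hole in the middle, on the top face of the plate (130 mm above the bench).
- hole2 (a point): Centre of the round 24 mm hole at stand y = +70 mm, on the top face of the plate (130 mm above the bench).
- key14: Loose 14 mm hex driver key, the largest, yellow grip with black inlays, about 450 g, hanging upright in one of the three holes (which one varies). Origin at the centre of the blade's tip, z up along the blade; x and y square to the faces of the grip, within 0.1 rad of the stand's. Hexagonal steel blade 14 mm across flats (two corners on the x axis), 110 mm long, last 2.5 mm tapered to 10 mm across.
- key14_grip (a point): Middle of the 14 mm key's grip, 141 mm above its tip: a straight grip of square section, 28 x 28 mm, 118 to 164 mm above the tip. Below it a round black collar, 29 mm across, 110 to 118 mm above the tip, rests on the stand's plate.
- key14_tip (a point): Centre of the tip of the 14 mm key (its origin): 20 mm above the bench while the key hangs in the stand.
- key10: Loose 10 mm hex driver key, red square grip 26 x 26 x 46 mm, blade 98 mm, in another hole of the stand; origin at its tip, grip 106 to 152 mm above it. It only spins in the clamp screw's socket. Leave it alone.
- key8: Loose 8 mm hex driver key, blue square grip 24 x 24 x 46 mm, blade 86 mm, in the third hole; origin at its tip, grip 94 to 140 mm above it. Leave it alone.
- label_roll: Loose white roll of labels standing on its end, 90 mm across, 60 mm high, 40 mm bore; origin at the centre of its underside. Leave it alone.
- cleaner: Loose white and blue cleaner bottle, 60 mm across, 150 mm high; origin at the centre of its underside. Leave it alone.

How it is judged:
On the way, in this order (a step that is already met when the one before it is completed fails the run):
1. the 14 mm key is seated in the socket of the clamp screw (distance between key14_tip and socket_floor below 0.003 m and value of joint clamp_cap above 0.0004 m), for 0.1 s.
2. the screw is tight, turned with the key in its socket (value of joint clamp_cap below 0.0001 m and distance between key14_tip and socket_floor below 0.005 m), for 0.1 s.
At the end, for the whole second after the job is handed in: Clamp closed (gap under 0.1 mm: screw within about 20 degrees of tight); the 14 mm key released, at rest, upright (0.1 rad) in its stand hole, collar on the plate (tip 15 to 24 mm above the bench); other keys within 12 mm, label roll and bottle within 15 mm of where they stood (value of joint clamp_cap below 0.0001 m and z of key14_tip in the frame of stand between 0.015 and 0.024 m and angle between key14's own z axis and vertical below 0.1 rad and (horizontal distance between key14_tip and hole0 below 0.012 m or horizontal distance between key14_tip and hole1 below 0.012 m or horizontal distance between key14_tip and hole2 below 0.012 m) and linear speed of key14 below 0.02 m/s and distance of each of key10, key8 from where it was at the start of the episode below 0.012 m and distance of each of label_roll, cleaner from where it was at the start of the episode below 0.015 m); the robot touches nothing.
It fails at once if another key was pulled out or knocked about (distance of any of key10, key8 from where it was at the start of the episode above 0.02 m).
It fails at once if the label roll or the bottle was pushed away or knocked over (distance of any of label_roll, cleaner from where it was at the start of the episode above 0.03 m or angle between cleaner's own z axis and vertical above 0.4 rad).
It fails at once if the 14 mm key was dropped or flung (linear speed of key14 above 1.1 m/s).
It also fails if it takes over 72 s, if anything falls off the work surface, if the arm or the gripper's body presses on something with over 40 N, if the wrist force passes 120 N, or if a joint passes its speed limit or range.

## Working session

There is one attempt and no reset: what is moved stays moved. The work goes in short steps, each a Python script; the robot and the scene stay as the last script left them, time stands still between calls to the robot, and variables do not carry over. Pictures are saved under pics/ and viewed, at most 10 in all, crops included, and the job is handed in when it is done.

```bash
ls; mkdir -p pics
python3 - <<'E'
from station import *
import cv2, numpy as np
for n in ("side","top"):
    im,d=get_image(n); cv2.imwrite(f"pics/{n}0.png",im); np.save(f"pics/{n}0.npy",d)
    c=get_calibration(n); print(n,np.round(c["mtx"],1).tolist(),np.round(c["world_from_camera"],3).tolist(), (d>0).mean())
s=sensors.sense(); print(s)
E
```

```text
pics
side [[418.4, 0.0, 253.3], [0.0, 418.4, 195.4], [0.0, 0.0, 1.0]] [[0.973, -0.15, 0.174, 0.442], [-0.23, -0.64, 0.733, -0.763], [0.001, -0.754, -0.657, 0.734], [0.0, 0.0, 0.0, 1.0]] 0.995941162109375
top [[452.8, 0.0, 259.3], [0.0, 452.8, 197.9], [0.0, 0.0, 1.0]] [[-0.026, -0.991, 0.135, 0.435], [-0.999, 0.023, -0.028, -0.059], [0.025, -0.135, -0.99, 1.197], [0.0, 0.0, 0.0, 1.0]] 0.9961496988932291
{'t': 0.1, 'qpos': array([ 1.22100314e+00,  2.38730674e-01, -1.41812194e-02,  1.31920999e+00,
       -1.36465444e-05,  1.57078411e+00]), 'dq': array([-0.00243285, -0.00083012,  0.0014971 ,  0.0002959 ,  0.0006621 ,
        0.00057591]), 'tau': array([-2.96111493e-04, -5.39721966e+01,  3.46997666e+01,  1.34857689e-02,
       -3.08950484e-05, -1.96080703e-05]), 'eef_pos': array([0.17980267, 0.49287683, 0.25573232]), 'tcp_rot': array([ 1.74000251e-01,  9.84745385e-01, -6.53853611e-04, -1.08612362e-04]), 'contact_force': array([ 0.04301946,  0.55365151, -0.61618136]), 'torque': array([-0.01908632,  0.02917678, -0.01819848]), 'finger_force': 0.0, 'opening': 0.08540008652046613}
```

View pics/top0.png

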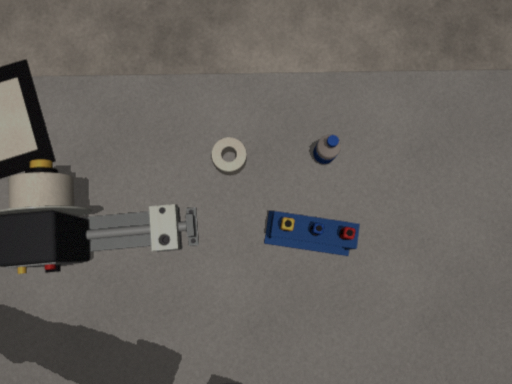

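View pics/side0.png

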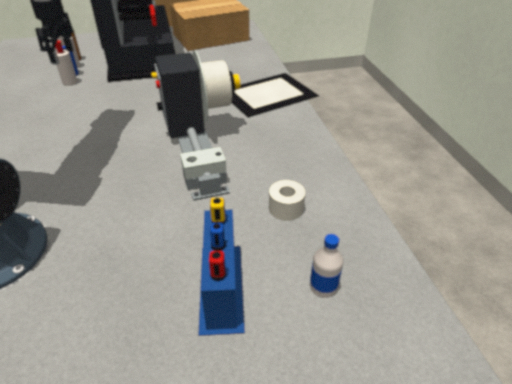

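The top view shows the yellow key at (288,224), blue at (317,229) and red at (348,233) in the blue stand. The clamp cap is around (164,228) with its large counterbore at (164,240), the label roll is at (229,156) and the bottle at (328,148). The side view agrees: the yellow key is in the hole nearest the clamp.

```bash
cat > h.py <<'E'
import numpy as np, cv2
from station import *
from scipy.spatial.transform import Rotation as R
def cloud(n,d):
    c=get_calibration(n); K=c["mtx"]; T=c["world_from_camera"]
    v,u=np.indices(d.shape); p=np.stack([(u-K[0,2])/K[0,0]*d,(v-K[1,2])/K[1,1]*d,d],-1)
    return p@T[:3,:3].T+T[:3,3]
def ray(n,u,v,z):
    c=get_calibration(n); K=c["mtx"]; T=c["world_from_camera"]
    r=T[:3,:3]@np.linalg.solve(K,[u,v,1.]); o=T[:3,3]; return o+r*(z-o[2])/r[2]
E
python3 - <<'E'
from h import *
im=cv2.imread("pics/top0.png"); d=np.load("pics/top0.npy"); P=cloud("top",d); Z=P[...,2]
hsv=cv2.cvtColor(im,cv2.COLOR_BGR2HSV)
def roi(m,u0,u1,v0,v1):
    k=np.zeros_like(m); k[v0:v1,u0:u1]=m[v0:v1,u0:u1]; return k
print("bench z",np.median(Z[300:340,300:400]),Z[300:340,300:400].std())
for nm,(u0,u1) in dict(y=(275,302),b=(306,328),r=(337,360)).items():
    m=roi(abs(Z-.184)<.010,u0,u1,212,246); v,u=np.nonzero(m)
    rc=cv2.minAreaRect(np.c_[u,v].astype(np.float32)); print(nm,m.sum(),np.median(Z[m]),rc,"rectctr",ray("top",*rc[0],.184),"mean",P[m].mean(0))
m=roi(abs(Z-.13)<.006,255,370,205,260); v,u=np.nonzero(m); rc=cv2.minAreaRect(np.c_[u,v].astype(np.float32)); print("plate",m.sum(),rc,ray("top",*rc[0],.13))
m=roi(abs(Z-.08)<.006,145,185,195,260); v,u=np.nonzero(m); rc=cv2.minAreaRect(np.c_[u,v].astype(np.float32)); b=cv2.boxPoints(rc); print("cap",m.sum(),np.median(Z[m]),rc,[ray("top",*q,.08).round(4) for q in b])
g=im.max(2); print(g[230:252,152:178]); print((Z[230:252,152:178]*1000).astype(int))
k=roi(((g<110)).astype(np.uint8),155,173,232,248)
v,u=np.nonzero(k); print(len(u),u.mean(),v.mean(),np.ptp(u),np.ptp(v),ray("top",u.mean(),v.mean(),.08))
E
```

```text
bench z -3.869720852867076e-05 0.05676236438298021
y 152 0.18327175395264828 ((287.5, 223.0), (12.0, 13.0), 90.0) rectctr [ 0.51477131 -0.14958672  0.184     ] mean [ 0.51457162 -0.14999449  0.18278001]
b 110 0.18310276851004847 ((318.0882873535156, 227.64706420898438), (10.6715669631958, 10.429031372070312), 14.03624439239502) rectctr [ 0.5026531  -0.21801998  0.184     ] mean [ 0.50275757 -0.21850423  0.18276504]
r 134 0.18313991507326222 ((348.65386962890625, 232.23077392578125), (11.96308422088623, 11.570852279663086), 11.309932708740234) rectctr [ 0.49067071 -0.28645165  0.184     ] mean [ 0.49075213 -0.28706387  0.18279146]
plate 1713 ((315.2469787597656, 229.18704223632812), (86.9769515991211, 25.415666580200195), 8.530765533447266) [ 0.5027624  -0.21961666  0.13      ]
cap 1079 0.07957322082234208 ((163.36770629882812, 226.88327026367188), (45.09950637817383, 26.697906494140625), 86.42366790771484) [array([0.5752, 0.183 , 0.08  ]), array([0.5779, 0.1175, 0.08  ]), array([0.4669, 0.1108, 0.08  ]), array([0.4646, 0.1755, 0.08  ])]
[[166 166 165 165 165 166 166 165 164 164 166 1
[... 3560 characters left out ...]
 76 77 80 82 80 78 78 80 78
  81 78]
 [79 79 80 80 77 78 79 73 75 79 77 79 74 80 77 79 79 76 79 84 80 81 79 76
  78 75]
 [77 78 76 82 77 78 79 78 75 79 74 82 82 72 79 75 78 78 77 79 79 81 79 78
  81 82]
 [81 81 77 75 78 78 80 80 79 81 77 76 78 81 82 80 79 75 83 80 82 78 80 79
  80 79]
 [79 82 80 81 80 79 79 79 78 77 79 79 74 77 77 77 81 80 79 76 80 79 81 76
  78 72]
 [81 76 81 77 75 82 79 78 84 81 79 79 79 79 74 73 64 60 53 47 37 34 27 19
  15  6]
 [76 80 82 76 68 65 60 55 45 38 35 25 22 14 10  0  1  0 -2  0 -3 -1  0  0
   2 -5]
 [ 1 -3 -3 -3  0 -2 -2 -3 -2  2 -2 -1 -2  0  0 -3  0  1  0 -5 -3 -3 -1  0
   4  0]]
99 163.85858585858585 239.17171717171718 10 10 [0.49066309 0.14544503 0.08      ]
```

Run:
```python
from h import *
im=cv2.imread("pics/top0.png"); a=cv2.resize(im[195:260,140:205],None,fx=6,fy=6,interpolation=2); b=cv2.resize(im[195:260,265:330],None,fx=6,fy=6,interpolation=2)
cv2.imwrite("pics/crop.png",np.hstack([a,b]))
```

```text
(no output)
```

View pics/crop.png

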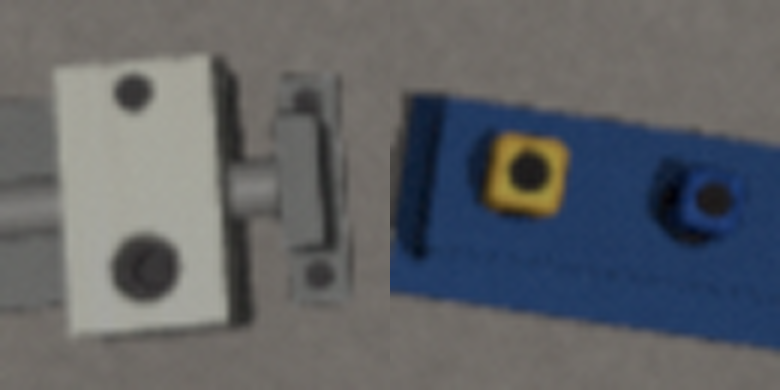

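```bash
cat >> h.py <<'E'
KEY=np.array([.5147,-.1499]); SCR=np.array([.4907,.1452]); PSI=np.arctan2(-.0240,.1370)
def q(a):  # tool down, tool y axis at world angle a
    y=np.array([np.cos(a),np.sin(a),0]); z=np.array([0,0,-1.]); return R.from_matrix(np.c_[np.cross(y,z),y,z]).as_quat()
def tool_a(s): 
    y=R.from_quat(s["tcp_rot"]).as_matrix()[:,1]; return np.arctan2(y[1],y[0])
E
python3 - <<'E'
from h import *
print("psi",np.degrees(PSI))
for nm,p,zs in (("key",KEY,(.167,.33)),("scr",SCR,(.2,.33))):
  for z in zs:
    for a in range(-180,180,30):
        a=np.radians(a)+PSI
        j=inverse_kinematics(np.r_[p,z],q(a)); print(nm,z,round(np.degrees(a)),None if j is None else np.round(j,2))
im=cv2.imread("pics/top0.png"); hsv=cv2.cvtColor(im,cv2.COLOR_BGR2HSV)
m=cv2.inRange(hsv,(18,120,90),(35,255,255)); m[:, :275]=0; m[:,302:]=0
v,u=np.nonzero(m); rc=cv2.minAreaRect(np.c_[u,v].astype(np.float32)); print(rc, m.sum()/255, ray("top",*rc[0],.184))
E
```

```text
psi -9.93638994342833
key 0.167 -190 [-0.28  0.3  -0.16  1.11  0.   -1.68]
key 0.167 -160 [-0.28  0.3  -0.16  1.11  0.   -2.2 ]
key 0.167 -130 [-0.28  0.3  -0.16  1.11  0.   -2.73]
key 0.167 -100 [-0.28  0.3  -0.16  1.11  0.    3.03]
key 0.167 -70 [-0.28  0.3  -0.16  1.11  0.    2.51]
key 0.167 -40 [-0.28  0.3  -0.16  1.11  0.    1.98]
key 0.167 -10 [-0.28  0.3  -0.16  1.11  0.    1.46]
key 0.167 20 [-0.28  0.3  -0.16  1.11  0.    0.94]
key 0.167 50 [-0.28  0.3  -0.16  1.11  0.    0.41]
key 0.167 80 [-0.28  0.3  -0.16  1.11  0.   -0.11]
key 0.167 110 [-0.28  0.3  -0.16  1.11  0.   -0.63]
key 0.167 140 [-0.28  0.3  -0.16  1.11  0.   -1.16]
key 0.33 -190 [-0.28  0.25  0.18  1.51  0.   -1.68]
key 0.33 -160 [-0.28  0.25  0.18  1.51  0.   -2.2 ]
key 0.33 -130 [-0.28  0.25  0.18  1.51  0.   -2.73]
key 0.33 -100 [-0.28  0.25  0.18  1.51  0.    3.03]
key 0.33 -70 [-0.28  0.25  0.18  1.51  0.    2.51]
key 0.33 -40 [-0.28  0.25  0.18  1.51  0.    1.98]
key 0.33 -10 [-0.28  0.25  0.18  1.51  0.    1.46]
key 0.33 20 [-0.28  0.25  0.18  1.51  0.    0.94]
key 0.33 50 [-0.28  0.25  0.18  1.51  0.  
[... 717 characters left out ...]
2 140 [ 0.29  0.24 -0.16  1.17  0.   -0.59]
scr 0.33 -190 [ 0.29  0.2   0.13  1.49  0.   -1.11]
scr 0.33 -160 [ 0.29  0.2   0.13  1.49  0.   -1.63]
scr 0.33 -130 [ 0.29  0.2   0.13  1.49  0.   -2.16]
scr 0.33 -100 [ 0.29  0.2   0.13  1.49  0.   -2.68]
scr 0.33 -70 [0.29 0.2  0.13 1.49 0.   3.08]
scr 0.33 -40 [0.29 0.2  0.13 1.49 0.   2.56]
scr 0.33 -10 [0.29 0.2  0.13 1.49 0.   2.03]
scr 0.33 20 [0.29 0.2  0.13 1.49 0.   1.51]
scr 0.33 50 [0.29 0.2  0.13 1.49 0.   0.98]
scr 0.33 80 [0.29 0.2  0.13 1.49 0.   0.46]
scr 0.33 110 [ 0.29  0.2   0.13  1.49  0.   -0.06]
scr 0.33 140 [ 0.29  0.2   0.13  1.49  0.   -0.59]
((287.5, 224.0), (12.0, 11.0), 90.0) 98.0 [ 0.51252457 -0.1495086   0.184     ]
```

Run:
```python
from h import *
s=sensors.sense(); ctrl.servo_line(s["eef_pos"]+[0,0,.1],max_speed=.25)
a=PSI+np.pi
ctrl.goto(np.r_[KEY,.30],q(a)); s=sensors.sense(); print(s["t"],s["eef_pos"],s["qpos"].round(2))
hit=ctrl.servo_line(np.r_[KEY,.167],max_speed=.1,until_force=10); s=sensors.sense(); print(hit,s["t"],s["eef_pos"],s["contact_force"])
hand.close_gripper(); s=sensors.sense(); print(s["t"],s["eef_pos"],s["opening"],s["finger_force"],s["contact_force"],s["torque"])
im,d=get_image("side"); cv2.imwrite("pics/grasp.png",cv2.resize(im[130:340,120:330],None,fx=2.5,fy=2.5))
```

```text
3.3917 [ 0.51479325 -0.1494398   0.29995358] [-0.28  0.25  0.11  1.43  0.   -1.68]
False 4.875 [ 0.51502955 -0.15001654  0.16755914] [ 0.46556133  0.30230918 -0.28097341]
5.4333 [ 0.51464792 -0.14990071  0.16722809] 0.027581856184317327 59.10020649433136 [-1.65922481  0.07533285  3.17022911] [0.00813962 0.31621403 0.01622291]
```

View pics/grasp.png

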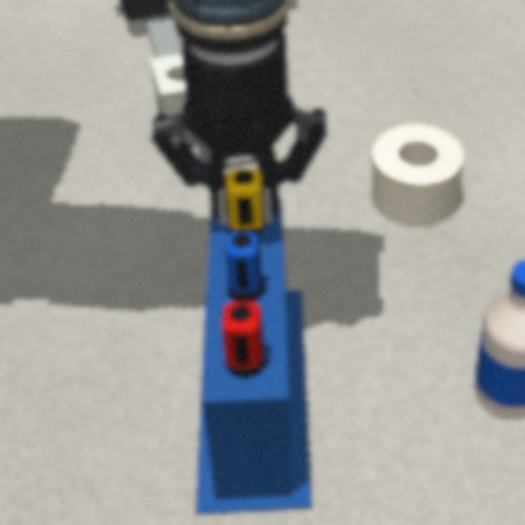

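The key is between the pads, with the yellow grip at crop (243,197) and the other keys undisturbed. Next I lift it and go above the screw.

Run:
```python
from h import *
s=sensors.sense(); x,y,_=s["eef_pos"]
ctrl.servo_line([x,y,.325],max_speed=.12); s=sensors.sense(); print(s["t"],s["eef_pos"],s["opening"],s["contact_force"],s["torque"])
j=inverse_kinematics(np.r_[SCR,.26],q(tool_a(s))); j[5]=-3.0
j1=inverse_kinematics(np.r_[SCR,.325],q(tool_a(s))); j1[5]=-3.0
ctrl.move_j(j1); ctrl.move_j(j); s=sensors.sense(); print(s["t"],s["eef_pos"],s["opening"],s["contact_force"],s["torque"],s["qpos"].round(3))
for n in("side","top"):
    im,d=get_image(n); cv2.imwrite(f"pics/{n}2f.png",im); np.save(f"pics/{n}2.npy",d)
    if n=="side": cv2.imwrite("pics/side2.png",cv2.resize(im[90:210,140:280],None,fx=4,fy=4))
c=get_calibration("side"); T=np.linalg.inv(c["world_from_camera"])
def proj(p): v=c["mtx"]@(T@np.r_[p,1])[:3]; return v[:2]/v[2]
p=s["eef_pos"]; print("tip expected px",proj(p-[0,0,.147]),"collar",proj(p-[0,0,.037]),"mouth",proj(np.r_[SCR,.08]))
```

```text
6.95 [ 0.51433703 -0.14982439  0.32426539] 0.027201481010272817 [ 0.24360262  0.75750748 -4.69672773] [ 0.02157228 -0.01218254 -0.03368574]
8.5167 [0.49037279 0.14417807 0.25995082] 0.027541239864294093 [-0.26714975  0.45457205 -4.27043457] [-0.07912259  0.01738835  0.0315303 ] [ 0.286  0.215 -0.035  1.323 -0.    -2.999]
tip expected px [190.53818039 149.02359093] collar [186.11164206 111.33653074] mouth [191.82801266 159.11158845]
```

View pics/side2.png

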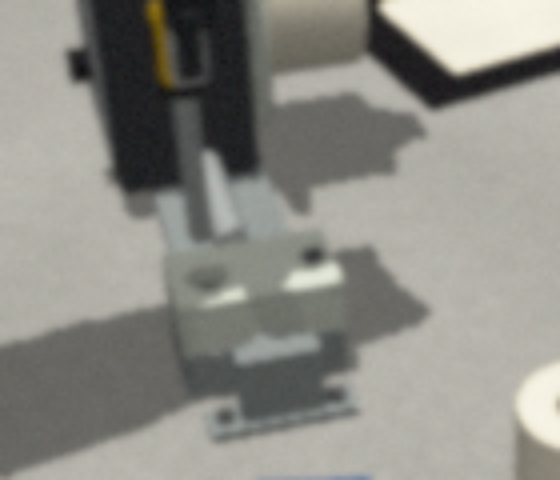

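The blade tip is at about (191,149), directly over the counterbore at (192,159). Both match the projections, so I descend with a force guard.

```bash
cat >> h.py <<'E'
def st(tag=""):
    s=sensors.sense(); print(tag,round(s["t"],2),s["eef_pos"].round(5),"F",s["contact_force"].round(1),"M",s["torque"].round(3),"j6",s["qpos"][5].round(3),"op",round(s["opening"],4)); return s
E
python3 - <<'E'
from h import *
print(ctrl.servo_line(np.r_[SCR,.224],max_speed=.08,until_force=8)); s=st()
print(ctrl.servo_line(np.r_[SCR,.200],max_speed=.02,until_force=6)); s=st()
E
```

```text
False
 9.22 [0.49093 0.1453  0.22448] F [-0.1 -0.2 -4.8] M [-0.007 -0.004 -0.015] j6 -3.0 op 0.0274
True
 9.9 [0.4907  0.14523 0.21235] F [-0.1 -1.1  3.9] M [0.054 0.05  0.004] j6 -3.0 op 0.0275
```

```bash
cat >> h.py <<'E'
def search(xy,n,dj=.07,zseat=.204,fmax=11):
    for i in range(n):
        j=sensors.sense()["qpos"].copy(); j[5]+=dj; ctrl.move_j(j)
        s=sensors.sense(); p=s["eef_pos"]
        hit=ctrl.servo_line(np.r_[xy,.198],max_speed=.025,until_force=max(2.,fmax-5-s["contact_force"][2])) 
        s=st(i)
        if s["eef_pos"][2]<zseat: return True
    return False
E
python3 - <<'E'
from h import *
print(search(SCR,5))
E
```

```text
0 10.4 [0.49094 0.14607 0.21108] F [-0.7  2.7  2.2] M [ 0.714 -0.044 -0.009] j6 -2.931 op 0.0273
1 10.86 [0.49113 0.14638 0.21069] F [-1.4  1.2  4.8] M [ 0.208  0.199 -0.007] j6 -2.864 op 0.0272
2 11.32 [0.49124 0.1465  0.21036] F [-0.  -0.2  5.3] M [0.148 0.206 0.042] j6 -2.796 op 0.0273
3 11.78 [0.49136 0.14658 0.21017] F [-2.3  0.1  5.6] M [ 0.135  0.225 -0.09 ] j6 -2.729 op 0.0274
4 12.23 [0.49136 0.14656 0.21008] F [-1.4  0.3  6.7] M [0.022 0.341 0.025] j6 -2.662 op 0.0274
False
```

Run:
```python
from h import *
print(search(np.array([.4914,.1466]),12))
```

```text
0 12.69 [0.49139 0.14656 0.21004] F [-2.2  0.2  6.8] M [-0.046  0.476  0.049] j6 -2.595 op 0.0271
1 13.15 [0.49134 0.14652 0.21001] F [-0.8  0.3  7.7] M [-0.021  0.464 -0.017] j6 -2.528 op 0.0274
2 13.61 [0.49135 0.14653 0.21003] F [-1.1 -0.2  6.9] M [-0.082  0.45   0.037] j6 -2.461 op 0.0274
3 14.07 [0.4913  0.14654 0.21   ] F [-1.4 -0.1  6.3] M [0.019 0.363 0.024] j6 -2.394 op 0.0274
4 14.53 [0.49126 0.14657 0.20995] F [-2.4  0.3  7.8] M [0.005 0.401 0.085] j6 -2.327 op 0.0272
5 14.98 [0.49117 0.14656 0.20997] F [-2.3 -0.5  7. ] M [ 0.015  0.395 -0.008] j6 -2.26 op 0.0276
6 15.44 [0.49107 0.14649 0.2099 ] F [-1.5 -0.3  6.9] M [-0.024  0.463  0.006] j6 -2.194 op 0.0271
7 15.9 [0.49068 0.1464  0.20938] F [-1.2 -0.1 -3.9] M [0.144 0.298 0.016] j6 -2.127 op 0.0273
8 16.38 [0.49032 0.14633 0.20769] F [-0.2 -0.   0.1] M [ 0.103 -0.14  -0.036] j6 -2.059 op 0.0275
9 16.9 [0.49033 0.1463  0.20362] F [ 1.5  0.2 -5. ] M [ 0.248 -0.361 -0.056] j6 -1.99 op 0.0274
True
```

Run:
```python
from h import *
p=sensors.sense()["eef_pos"]
print(ctrl.servo_line([p[0],p[1],.196],max_speed=.02,until_force=14)); s=st()
ctrl.dwell(.2); st()
```

```text
True
 17.19 [0.49035 0.14628 0.20116] F [-0.4  0.5  3.7] M [ 0.109  0.035 -0.054] j6 -1.989 op 0.0272
 17.39 [0.49041 0.1463  0.20115] F [-0.3  0.6  5.2] M [-0.049  0.21  -0.057] j6 -1.989 op 0.0275
```

Run:
```python
from h import *
p=sensors.sense()["eef_pos"]
print(ctrl.servo_line([p[0],p[1],.194],max_speed=.02,until_force=18)); s=st()
j=s["qpos"].copy(); j[5]+=.07; ctrl.move_j(j); st()
```

```text
True
 17.6 [0.49038 0.14628 0.20111] F [-1.4 -1.   8.2] M [-0.121  0.579 -0.016] j6 -1.989 op 0.0274
 17.85 [0.49032 0.14623 0.20127] F [-0.6 -0.4  4.9] M [-0.148  0.41   0.021] j6 -1.921 op 0.0275
```

```bash
cat >> h.py <<'E'
def turn(n,dj,lim):
    for i in range(n):
        s=sensors.sense(); j=s["qpos"].copy(); j[5]+=dj; ctrl.move_j(j); s=st(i)
        if s["torque"][2]>lim: return True
    return False
E
python3 - <<'E'
from h import *
print(turn(8,.25,.15))
E
```

```text
0 18.2 [0.49024 0.14612 0.20123] F [-1.2 -1.   4.3] M [-0.25   0.364 -0.033] j6 -1.676 op 0.0273
1 18.54 [0.49008 0.14599 0.20114] F [-2.1 -1.1  3.3] M [-0.366  0.5   -0.009] j6 -1.434 op 0.0276
2 18.88 [0.48992 0.14593 0.20106] F [-2.4 -1.7  3.1] M [-0.401  0.552 -0.068] j6 -1.192 op 0.0274
3 19.23 [0.48977 0.14587 0.20099] F [-2.  -0.7  2.9] M [-0.4    0.676  0.033] j6 -0.95 op 0.0271
4 19.57 [0.48961 0.14583 0.2009 ] F [-2.5 -1.2  3. ] M [-0.374  0.792  0.015] j6 -0.708 op 0.0276
5 19.91 [0.48945 0.14585 0.20084] F [-3.  -0.8  2.5] M [-0.289  0.884  0.059] j6 -0.467 op 0.0273
6 20.25 [0.48931 0.14588 0.20076] F [-4.  -0.4  2.4] M [-0.244  0.988 -0.02 ] j6 -0.225 op 0.0274
7 20.59 [0.48919 0.14595 0.20069] F [-3.   0.3  1.6] M [-0.08   0.997  0.045] j6 0.016 op 0.0276
False
```

Run:
```python
from h import *
print(turn(3,.25,.15)); print(turn(12,.14,.14))
```

```text
0 20.93 [0.4891  0.14604 0.20063] F [-3.   0.2  2.4] M [ 0.07   1.076 -0.046] j6 0.258 op 0.0279
1 21.27 [0.48904 0.14613 0.20056] F [-3.6 -0.3  1. ] M [ 0.268  1.124 -0.014] j6 0.499 op 0.0278
2 21.62 [0.48901 0.14624 0.20049] F [-3.4  0.9  1.8] M [ 0.432  1.062 -0.056] j6 0.741 op 0.0275
False
0 21.88 [0.489   0.14631 0.20043] F [-3.6  1.4  0.4] M [0.454 1.126 0.005] j6 0.873 op 0.0274
1 22.13 [0.48899 0.14639 0.20042] F [-4.2  1.1  1.7] M [0.545 1.071 0.024] j6 1.005 op 0.0279
2 22.39 [0.48897 0.14642 0.20036] F [-3.4  2.4  0.2] M [0.649 1.047 0.007] j6 1.138 op 0.0274
3 22.65 [0.48899 0.14651 0.20034] F [-2.9  3.3  0.2] M [ 0.692  1.012 -0.032] j6 1.27 op 0.027
4 22.91 [0.48901 0.14656 0.2003 ] F [-2.3  2.3  0.1] M [ 0.804  1.038 -0.017] j6 1.402 op 0.0271
5 23.17 [0.48904 0.14662 0.20026] F [-2.8  2.6 -0.6] M [0.89  0.95  0.026] j6 1.535 op 0.0273
6 23.43 [0.48911 0.14667 0.20024] F [-2.5  2.8 -0.3] M [ 0.984  0.911 -0.001] j6 1.667 op 0.0271
7 23.68 [0.48914 0.14672 0.2002 ] F [-2.2  3.4 -1.5] M [ 1.096e+00  8.870e-01 -1.000e-03] j6 1.799 op 0.0271
8 23.94 [0.48921 0.14683 0.2002 ] F [-4.   3.9 -1.9] M [1.209 0.779 0.048] j6 1.931 op 0.0274
9 24.2 [0.48923 0.1469  0.20018] F [-2.3  3.5 -2.5] M [1.228 0.754 0.348] j6 2.064 op 0.0271
True
```

Run:
```python
from h import *
ctrl.dwell(.2); st()
for _ in range(2):
    j=sensors.sense()["qpos"].copy(); j[5]+=.05; ctrl.move_j(j); ctrl.dwell(.15); st("turn")
```

```text
24.4 [0.48925 0.14688 0.20019] F [-1.8  4.2 -1.9] M [1.249 0.745 0.362] j6 2.068 op 0.0277
turn 24.8 [0.48928 0.1469  0.20019] F [-2.   4.2 -1.5] M [1.331 0.647 0.527] j6 2.116 op 0.0276
turn 25.2 [0.48933 0.1469  0.2002 ] F [-2.1  4.9 -2.7] M [1.335 0.662 0.508] j6 2.165 op 0.0273
```

Run:
```python
from h import *
j=sensors.sense()["qpos"].copy(); j[5]-=.07; ctrl.move_j(j); s=st("back")
p=s["eef_pos"]; print(ctrl.servo_line([p[0],p[1],.225],max_speed=.05,until_force=25)); st("up")
ctrl.servo_line([p[0],p[1],.325],max_speed=.12); s=st("up2")
j=inverse_kinematics([.51465,-.1499,.325],q(PSI+np.pi)); print(j.round(3)); j[5]=-1.68 if j[5]>0 else j[5]
ctrl.move_j(j); ctrl.dwell(.2); s=st("over")
c=get_calibration("side"); T=np.linalg.inv(c["world_from_camera"])
def proj(p): v=c["mtx"]@(T@np.r_[p,1])[:3]; return v[:2]/v[2]
p=s["eef_pos"]; print("tip px",proj(p-[0,0,.147]),"collar",proj(p-[0,0,.037]),"hole",proj([.51465,-.1499,.13]))
im,d=get_image("side"); cv2.imwrite("pics/side3.png",cv2.resize(im[120:270,150:290],None,fx=4,fy=4))
```

```text
back 25.45 [0.48929 0.14683 0.2002 ] F [-1.4  4.2 -1.4] M [1.295 0.827 0.059] j6 2.096 op 0.0274
True
up 25.66 [0.4892  0.1469  0.20023] F [2.1 1.7 0. ] M [ 0.289 -0.764  0.029] j6 2.096 op 0.0273
up2 26.86 [0.48896 0.14664 0.3241 ] F [-0.4  0.  -4.5] M [-0.035 -0.029  0.032] j6 2.093 op 0.0276
[-0.283  0.245  0.17   1.496  0.    -1.681]
over 30.21 [ 0.51467 -0.1498   0.325  ] F [-0.  -0.4 -5.3] M [ 0.027  0.026 -0.02 ] j6 -1.681 op 0.0273
tip px [217.38175921 203.26605236] collar [214.03529888 158.09253406] hole [218.6656899  220.62851318]
```

View pics/side3.png

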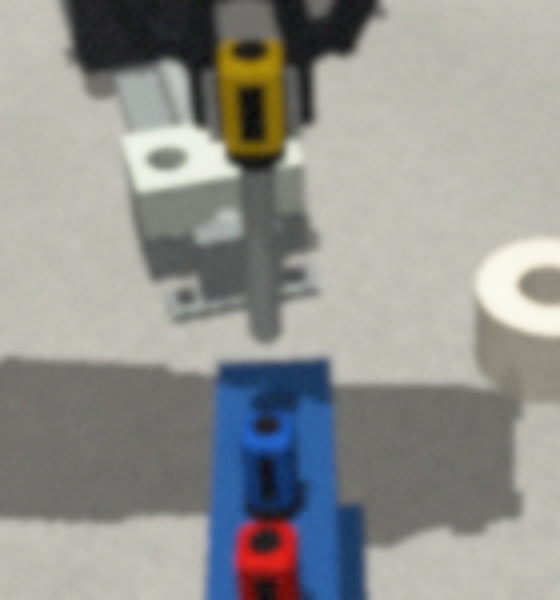

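The key hangs straight. Its tip is at about (216.5,203.7) where (217.4,203.3) was expected, above the empty hole at (218,219). The other keys and the label roll are in place, so I lower the key.

Run:
```python
from h import *
xy=[.51465,-.1499]
print(ctrl.servo_line([*xy,.19],max_speed=.07,until_force=10)); s=st()
if s["eef_pos"][2]<.195:
    print(ctrl.servo_line([*xy,.162],max_speed=.02,until_force=5)); s=st()
```

```text
False
 32.33 [ 0.51482 -0.14996  0.19034] F [ 0.2  0.5 -4.1] M [0.085 0.075 0.016] j6 -1.681 op 0.0269
True
 33.36 [ 0.51459 -0.14991  0.16794] F [-0.8 -0.4  4.2] M [0.131 0.047 0.007] j6 -1.681 op 0.0269
```

Run:
```python
from h import *
hand.release(); ctrl.dwell(.2); s=st(); p=s["eef_pos"]
ctrl.servo_line([p[0],p[1],.32],max_speed=.1)
j=sensors.sense()["qpos"].copy(); j[0]-=.6; ctrl.move_j(j); ctrl.dwell(.2); s=st()
im,d=get_image("top"); P=cloud("top",d); Z=P[...,2]
m=np.zeros(Z.shape,bool); m[212:246,275:302]=True; m&=abs(Z-.184)<.01; print("key",m.sum(),P[m].mean(0),np.median(Z[m]))
im2,_=get_image("side")
cv2.imwrite("pics/end.png",np.hstack([cv2.resize(im[190:260,140:370],None,fx=2,fy=2)[:140,:400],np.zeros((140,2,3),np.uint8),cv2.resize(im2[150:290,120:350],(230,140))]))
```

```text
34.16 [ 0.51376 -0.14967  0.16671] F [0.4 0.4 1. ] M [-0.005 -0.037  0.073] j6 -1.681 op 0.0854
 37.24 [ 0.34028 -0.41273  0.31947] F [ 0.5 -0.   0.3] M [ 0.007 -0.01  -0.019] j6 -1.681 op 0.0854
key 149 [ 0.51500264 -0.15063007  0.18313602] 0.18343482754909024
```

View pics/end.png

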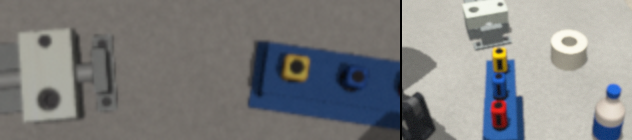

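The key stands upright in its hole at (295,67) in the left part, and the other keys, roll and bottle are in place. As a last check I compare the cap's mean height before and after, then hand in.

Run:
```python
from h import *
sl=(slice(215,230),slice(153,174))
a=cloud("top",np.load("pics/top0.npy"))[sl][...,2]; b=np.mean([cloud("top",get_image("top")[1])[sl][...,2] for _ in range(4)],0)
drop=(np.median(a)-np.median(b))*1e3; drop2=(a.mean()-b.mean())*1e3; print("cap drop mm",drop,drop2)
if drop2>.6: print(ctrl.job_done())
```

```text
cap drop mm 1.0483182883110898 6.544889731824821
the job is handed in; nothing more can be done
None
```

The job is handed in, with no verdict returned: the clamp screw turned about 230° clockwise and came up solid at about 0.5 N m, the cap dropped about 1 mm, and the 14 mm key stands upright in its own hole, with the other keys, label roll and bottle apparently where they stood.

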